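# Fetch the screw tin from the deep slot bin

### The arm

A 6-joint arm with a two-finger parallel gripper is mounted at the origin on the work surface. World frame = base frame: x ahead of the robot, y to its left, z up, the work surface at z = 0. Lengths are in m, angles in rad, forces in N, time in s.
With the tool pointing down it reaches from about 0.35 to 0.975 m from the base axis. Payload 4.9 kg.
Tool frame: the origin (TCP) lies at the very end of the fingers, on their centre line; the grasp point (between the pads) lies manip.grip_point_offset behind it (manip.grip_point_offset is the distance from the TCP to the grasp point, in m); z points along the fingers, y is the line along which they close (so a half turn about z gives the same grasp; the last joint's range is limited). The gripper opens to 85 mm and grips with 20 to 120 N. Pads are 22 mm wide; open, the fingers measure 114 mm over their backs; the gripper's body (76 mm by 85 mm) begins 54 mm behind the grasp point. The pads swing forward as they close: fully open they stand 13 mm farther back than shut.
Start: joints at [0.986, 0.053, 1.613, -0, 1.476, -0.119], TCP at [0.281, 0.558, 0.231] pointing down, gripper open.
Joint ranges: [-3.01, 3.01], [-1.01, 2.22], [0.06, 2.58], [-1.02, 4.17], [0.09, 2.62], [-3.14, 3.14]. Speed limits (rad/s): [2.57, 2.57, 3.14, 3.14, 3.14, 3.14].

### API

Orientations are given as a unit quaternion [w, x, y, z].
In Python, from plant import manip gives the robot as it stands.
- The arm moves only by the shell command python3 -m crank 'ROWS' [OPENING]. ROWS is JSON, a list of rows, each an object of numbers: "x", "y", "z": the shift along the tool's x, y, z in cm; "turn": the turn about the tool's z in rad. In form: [{"x": .., "y": .., "z": .., "turn": ..}, ...]. A call has 1 to 5 rows; each row shifts and turns the commanded pose from where the row before left it, along the tool's axes as they then stand; what a row does not reach is not made up. A row lasts 1/10 s, in which the tool goes at most 50 mm and 8.59 degrees, less where a joint would pass 70% of its speed; a pose out of reach is approached as far as the arm can. A call with a gripper value outside its range is refused whole. OPENING is the opening in per cent of the stroke, from 0 (shut) to 100 (fully open), set as the call begins (- or left out, the last holds). The fingers move at their own pace and stop on an object; the grip force is fixed at half the most. Time passes only in rows, so rows that do not move let the fingers close. It gives the time, the measured TCP pose, the force, the opening and the grip force at its end, in the units of the state.
- manip.state(): the state, without advancing time (a new reading comes with each control period).
- manip.grab_frame(name): name is "scene" or "top"; returns (picture, depth): 420x560x3 uint8, red, green, blue; 420x560 float32, m along the optical axis (not along the pixel's ray), 0 where there is no reading.
- manip.camera_model(name): a dict with "mtx" (3x3 intrinsics, pixels), "k1" (the pictures are not rectified: a ray, as slopes to the right and down, at radius r is drawn at 1 + k1 r^2 times it, then the intrinsics apply), "world_to_cam" (4x4, takes a point from world to camera coordinates). Camera axes: x right, y down, z forward; pixel columns grow to the right and rows downward; lengths in m; the calibration is good to about 2 mm. A picture is of the moment at which its call begins. camera_model takes no time and is no camera call.
- manip.job_done(): hands the job in; it is judged then, once.
The state is a dict: "time": time; "joint_pos": joint angles; "joint_vel": joint speeds; "joint_efforts": joint torques, N m; "tool_pos": TCP position; "tool_rot": TCP orientation; "contact_force": force on the tool from outside, world axes, zero at the start; "ft_torque": the same for the moment, N m; "gripper_width": opening from 0.0 (shut) to 1.0 (fully open); "grasp_force": force on a finger pad.
Only numpy, scipy, OpenCV 4.12 (cv2) and the standard library are available. Lean on these libraries where they do the work, as an engineer would, in place of code of your own. Each camera call takes 0.05 s, during which the arm holds its last target. There are 200 camera calls.

### The job

Take the hook rod from its stand and use it to fetch the screw tin, with the wooden bar it hangs from, out of the deep slot bin: feel for the tin's wire loop with the hook, gently and without forcing it. Stand the tin upright on the floor of the shallow parts tray, without dropping it or touching it or its bar with the gripper fingers, then hang the rod back in its stand and let go.

Things in the scene. Friction and masses are not known exactly. Their poses are not given: they have to be found in the camera images.
- rod: Hook rod, 140 g. Origin: centre of its wooden handle, z up the rod. Handle 22 mm square (x and y), from 21 mm below to 24 mm above the origin. Below it a 36 mm square steel collar (21 to 27 mm below), then a 7 mm round shank on the axis down to the hook, which points to the rod's +y. Lowest point 130 mm below the origin.
- hook (a point): On the hook rod, centre line of the hook's level foot, midway: rod frame (0, 8, -126.5) mm. The 7 mm foot runs 16 mm from the shank to +y (centre lines), then turns up 8 mm; its round end is 11.5 mm above this point. 9 mm free gap between shank and upturned end.
- stand: Fixed plywood rod stand. Origin: centre of its underside, z up. Two 100 mm rails along y, tops 120 mm up, with a 16 mm slot between (free for |y| < 40 mm, down to the 8 mm base). The rod hangs with hook along the slot (either way round) and collar on the rails, rod origin 147 mm up; it lifts out and goes back straight up and down.
- bin: Fixed deep narrow bin, open on top, plywood, clear side at +x. Origin: centre of underside, z up. 150 mm tall; inside 60 mm (x) by 190 mm (y), walls 5 to 8 mm, floor 6 mm up. At both y ends inside is a cleat (|y| over 79 mm) with a 20 mm wide notch; the bar's ends rest in the notches 32 mm up; notch cheeks reach 42 mm. The rod may press the bin with 20 N at most.
- hanger: Loose wooden bar carrying the tin. Origin: centre of the bar, y along it, z up; 14 x 180 x 10 mm. 8 mm lugs below it (inside the cleats) leave 1.5 mm of play while it hangs. The steel tin (40 mm x, 50 mm y, 5 to 27 mm below the origin) is clamped under it (slips above 25 N), up to 43 mm either way from the middle: its place along the bar is NOT MEASURED, feel or look for it. About 330 g, nearly all in the tin.
- bar_top (a point): Centre of the bar's top face, 5 mm above its origin. Over the tin's middle (place not measured) a rigid loop of 6 mm wire rises over the bar, square to it: inside 24 mm wide (x -12 to 12 mm) up to 19 mm above this point, underside of its arch 27 mm and top 33 mm above. The hook enters along the bar. The rod may press tin, loop or bar with 12 N at most.
- tray: Fixed shallow grey parts tray. Origin: centre of underside, z up; 190 mm (x) by 150 mm (y), walls 16 mm high, floor 5 mm up. A 12 mm thick wooden offcut lies at its +x side (x over 55 mm); the rest is free. With the tin standing on the floor, the bar's origin is 32 mm above the tray's and the bar clears the walls.
Things that resemble listed ones, but are neither listed nor needed, are in the scene too. What is shaped like the rod but turquoise is not meant.

How it is judged:
On the way, in this order (a step that is already met when the one before it is completed fails the run):
1. the hook carries the bar off its cleats (contact force between rod and hanger above 1.5 N and z of hanger in the frame of bin above 0.05 m), for 0.1 s.
2. the tin hangs on the hook clear above the bin (contact force between rod and hanger above 1.5 N and z of hanger in the frame of bin above 0.176 m), for 0.1 s.
3. the tin stands in the tray, off the hook (contact force between hanger and tray above 1 N and contact force between rod and hanger below 0.1 N and z of hanger in the frame of tray below 0.036 m), for 0.2 s.
At the end, for the whole second after the job is handed in: The tin stands upright (within 0.1 rad), still, on the floor of the tray (bar centre 28 to 36 mm above the tray underside, over the tray); the rod hangs still and upright in the stand slot, collar on the rails (origin 142 to 152 mm up, within 8 mm across and 36 mm along the slot) (z of hanger in the frame of tray between 0.028 and 0.036 m and x of hanger in the frame of tray between -0.105 and 0.09 m and y of hanger in the frame of tray between -0.085 and 0.085 m and contact force between hanger and tray above 1 N and angle between each of hanger, rod's own z axis and vertical below 0.1 rad and linear speed of each of hanger, rod below 0.02 m/s and z of rod in the frame of stand between 0.142 and 0.152 m and x of rod in the frame of stand between -0.008 and 0.008 m and y of rod in the frame of stand between -0.036 and 0.036 m); the robot touches nothing.
It fails at once if the rod forces the tin, loop or bar (over 12 N) (contact force between rod and hanger above 12 N).
It fails at once if the rod forces the bin (over 20 N) (contact force between rod and bin above 20 N).
It fails at once if the fingers touch the bar or tin (contact force between the fingers and hanger above 0.3 N).
It fails at once if the tin is dropped (contact force between rod and hanger below 0.05 N and linear speed of hanger above 0.45 m/s).
It also fails if it takes over 72 s, if anything falls off the work surface, if the arm or the gripper's body presses on something with over 40 N, if the wrist force passes 120 N, or if a joint passes its speed limit or range.

## Working session

There is one attempt and no reset: what is moved stays moved. The work goes in short steps, Python scripts to look and compute and a shell command to move; the robot and the scene stay as the last step left them, time stands still between calls to the robot, and variables do not carry over. Pictures are saved under pics/ and viewed, at most 10 in all, crops included, and the job is handed in when it is done.

```bash
ls; mkdir -p pics; cat > h.py <<'E'
import numpy as np, cv2
from plant import manip
def grab(n):
    p,d=manip.grab_frame(n); np.savez(f'{n}.npz',p=p,d=d); return p,d
def load(n):
    f=np.load(f'{n}.npz'); return f['p'],f['d']
def cloud(n,d):
    c=manip.camera_model(n); K=np.array(c['mtx']); k=c['k1']
    v,u=np.mgrid[:d.shape[0],:d.shape[1]]
    xd=(u-K[0,2])/K[0,0]; yd=(v-K[1,2])/K[1,1]
    x,y=xd.copy(),yd.copy()
    for _ in range(15):
        s=1+k*(x*x+y*y); x=xd/s; y=yd/s
    P=np.stack([x*d,y*d,d,np.ones_like(d)],-1)
    W=P@np.linalg.inv(np.array(c['world_to_cam'])).T
    W[d<=0]=np.nan
    return W[...,:3]
E
python3 - <<'E'
from h import *
for n in('scene','top'):
    p,d=grab(n); cv2.imwrite(f'pics/{n}0.png',p[...,::-1]); c=manip.camera_model(n); print(c)
print(manip.state(), manip.grip_point_offset)
E
```

```text
pics
{'mtx': array([[455.16190301,   0.        , 277.32880518],
       [  0.        , 455.16190301, 214.30475296],
       [  0.        ,   0.        ,   1.        ]]), 'k1': 0.009985713588632154, 'world_to_cam': array([[-0.26293679,  0.96471186,  0.01397372, -0.01356473],
       [ 0.65175413,  0.18828054, -0.73468836, -0.23417773],
       [-0.71139356, -0.18406917, -0.67826082,  1.86899156],
       [ 0.        ,  0.        ,  0.        ,  1.        ]])}
{'mtx': array([[428.21312891,   0.        , 284.00263423],
       [  0.        , 428.21312891, 214.91894567],
       [  0.        ,   0.        ,   1.        ]]), 'k1': 0.029386303370878067, 'world_to_cam': array([[-0.01773305, -0.99983941,  0.00258887,  0.15520018],
       [-0.99354572,  0.01733117, -0.11210052,  0.48691365],
       [ 0.11203764, -0.00456004, -0.9936935 ,  1.46110361],
       [ 0.        ,  0.        ,  0.        ,  1.        ]])}
{'time': 0.1, 'joint_pos': array([ 9.85997728e-01,  5.33157160e-02,  1.61415521e+00,  4.24047600e-06,
        1.47601136e+00, -1.19033745e-01]), 'joint_vel': array([ 0.00042461,  0.00067277, -0.00368845,  0.00088283,  0.00066222,
       -0.00084204]), 'joint_efforts': array([ 5.80324395e-04, -3.94903064e+01, -3.71361423e+01, -1.23766440e-04,
        3.95740033e-03,  9.43519098e-06]), 'tool_pos': array([0.28039419, 0.55793991, 0.23017142]), 'tool_rot': array([-3.27658192e-04,  2.30783189e-01,  9.73004741e-01, -8.86188811e-04]), 'contact_force': array([ 0.06031019, -0.15808823,  0.68603913]), 'ft_torque': array([-0.00595671,  0.04167152, -0.00172334]), 'grasp_force': 0.0, 'gripper_width': 0.9936279420732468} 0.0187
```

View pics/scene0.png

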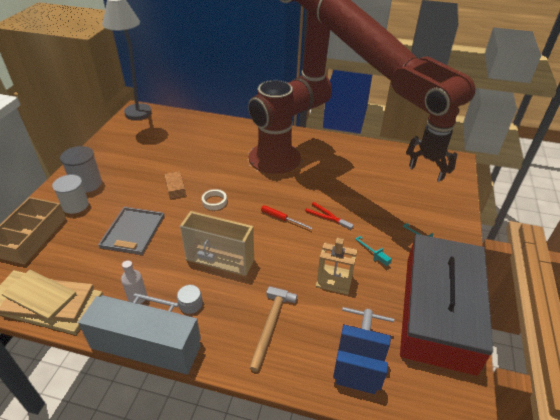

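View pics/top0.png

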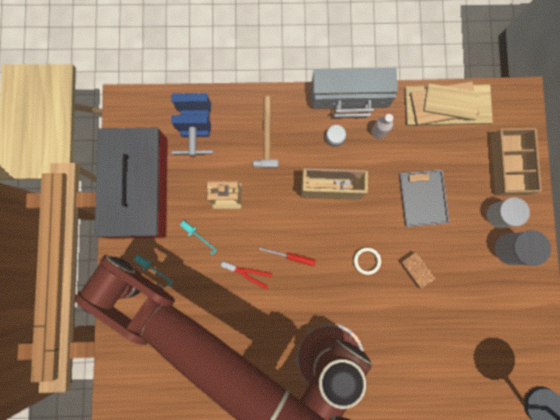

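The scene view shows the stand with the rod's handle at (338,247), the clear-sided bin at (218,245) and the grey tray at (132,230). In the top view these are at (225,190), (335,183) and (424,198). The turquoise look-alikes at top (198,237) and (153,270) lie flat on the table and aren't meant. The brown open box at (518,162) isn't the tray, which is grey. I'll check all this in one enlarged montage.

```bash
python3 - <<'E'
from h import *
p,d=load('top'); q,e=load('scene')
def crop(im,u0,v0,w,h,s): return cv2.resize(im[v0:v0+h,u0:u0+w],(w*s,h*s),interpolation=cv2.INTER_CUBIC)
a=crop(p,290,155,100,60,4); b=crop(q,170,205,100,75,4); c=crop(p,195,165,60,60,4); t=crop(q,305,230,60,75,4); f=crop(p,395,160,60,75,4)
M=np.zeros((600,800,3),np.uint8)
M[:240,:400]=a; M[240:540,:400]=b; M[:240,400:640]=c; M[240:540,400:640]=t; M[:300,640:800]=f[:, 40:200]
cv2.imwrite('pics/m1.png',M[...,::-1])
W=cloud('top',d); V=cloud('scene',e)
T=W[155:215,290:390]
# bin rim points
def show(W,u0,v0,w,h,zl,zh,nm):
    T=W[v0:v0+h,u0:u0+w].reshape(-1,3); m=(T[:,2]>zl)&(T[:,2]<zh); T=T[m]
    r=cv2.minAreaRect((T[:,:2]*1000).astype(np.float32)); print(nm,len(T),'rect mm',np.round(r[0],1),np.round(r[1],1),round(r[2],2),'z',np.round(np.percentile(T[:,2],[5,50,95]),4))
show(W,290,155,100,60,.135,.165,'bin rim top')
show(V,170,205,100,75,.13,.17,'bin rim scene')
show(W,195,165,60,60,.11,.125,'stand rails top')
show(V,305,230,60,75,.11,.125,'stand rails scene')
show(W,195,165,60,60,.155,.19,'handle top')
show(V,305,230,60,75,.155,.19,'handle scene')
show(W,395,160,60,75,.008,.03,'tray rim')
show(W,395,160,60,75,.003,.03,'tray')
# bar depth in bin
h=W[155:215,290:390,2]; print(np.nanpercentile(h,[1,50,99]))
np.set_printoptions(linewidth=250,precision=0,suppress=True)
print((W[168:198:3,300:372:3,2]*1000).round())
E
```

```text
bin rim top 471 rect mm [586.5 -20.1] [205.3  75.3] 86.93 z [0.1379 0.1492 0.1542]
bin rim scene 911 rect mm [587.1 -17.4] [208.6  81.6] 86.55 z [0.1315 0.1442 0.1511]
stand rails top 382 rect mm [565.3 349.4] [99.5 60.7] 88.69 z [0.1127 0.1198 0.1243]
stand rails scene 437 rect mm [567.2 349.6] [100.5  67.2] 88.2 z [0.1124 0.1187 0.1232]
handle top 55 rect mm [564.7 346.9] [21.4 22.7] 89.73 z [0.1608 0.1688 0.1742]
handle scene 70 rect mm [566.8 347.3] [21.2 24.1] 85.62 z [0.1565 0.1686 0.173 ]
tray rim 900 rect mm [ 557.2 -346.9] [201.9 250.3] 84.66 z [0.0082 0.0122 0.0204]
tray 2399 rect mm [ 548.  -351.4] [211. 269.] 87.47 z [0.0034 0.0067 0.0185]
[-0.00683606  0.0024221   0.15292372]
[[ -1.  -4. 152. 145. 151. 150. 150.   2.   3.  -3.   0.   4.  -1.  -7.   2.  -1.   3.  -4.  -4.   4.   2.   6.   6.  -6.]
 [ -0.   5. 147. 116. 126. 128. 132. 128. 124. 130. 130. 136. 136. 137. 140. 143. 141. 148. 146. 145. 150. 150. 154.   4.]
 [ -1. 102. 153.  72.  81.  71.  79.  81.  85.  83.  86.  93.  90.  94.  94. 100.  95. 104.  97. 105. 103. 113. 151.   2.]
 [  9. 100. 154.  43.  21.  30.  32.  33.  36.  35.  37.  39.  42.  44.  45.  47.  50.  54.  53.  61.  61. 118. 152.  -3.]
 [ -1. 116.  42.  43.   2.  -0.   5.   5.   6.   9.   8.   4.  11.   7.   4.  61.   7.   9.  30.  45.  56. 107. 148.   1.]
 [  1. 118.  43.  42.  45.  48.  41.  42.  42.   3.   7.   7.  26.  28.  26.  74.  36.   5.  24.  42.  61. 118. 148.   4.]
 [  0. 126.  40.  42.  44.  39.  50.  45.  46.  44.  43.  36.  39.  44.  41.  72.  43.  44.  40.  50.  59. 118. 147.  -5.]
 [  3. 137. 156. 150. 152. 148. 145. 145. 150. 147. 156. 145. 148. 147. 147. 148. 150.   9.  35.  34.  60. 113. 147.   8.]
 [ -1. 111. 111. 113. 107. 118. 121. 121. 125. 123. 125. 129. 129. 128. 135. 140. 140. 148. 144. 152. 147. 151. 153.  -5.]
 [ -6.  47.  46.  55.  51.  53.  57.  56.  62.  65.  65.  69.  70.  70.  77.  73.  83.  82.  81.  86.  88.  90.  -2.  -9.]]
```

View pics/m1.png

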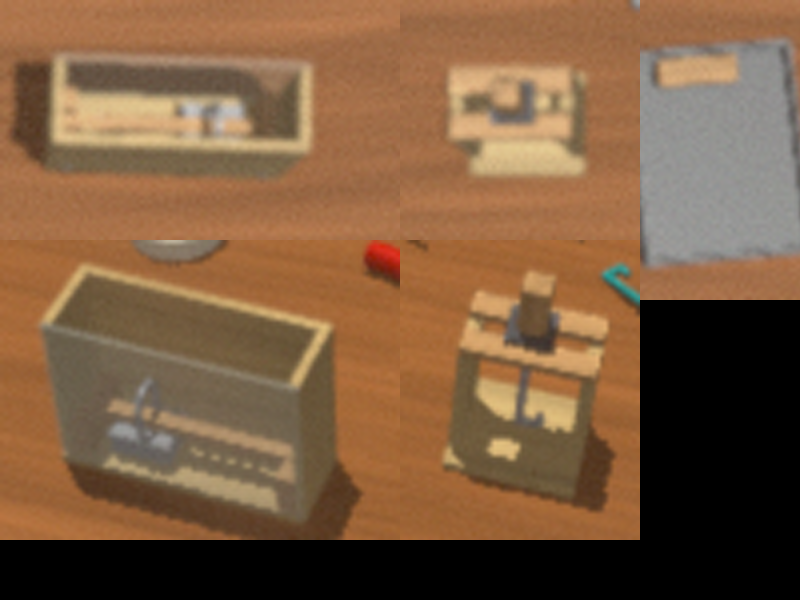

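The montage confirms it. The rod (wooden handle, grey hook) hangs in the stand with its hook pointing to world +y. The tin and loop sit on the −y side of the bar, and the tray's offcut is at world +x. Next I'll take averaged measurements.

```bash
cat > meas.py <<'E'
from h import *
np.set_printoptions(precision=1,suppress=True,linewidth=160)
def avg(n,k):
    D=[];P=[]
    for _ in range(k):
        p,d=grab(n); D.append(np.where(d>0,d,np.nan)); P.append(p)
    return np.mean(P,0).astype(np.uint8),np.nanmedian(D,0)
def rect(T,nm):
    r=cv2.minAreaRect((T[:,:2]*1000).astype(np.float32)); c,s,a=r
    if s[0]>s[1]: s=(s[1],s[0]); a=a-90
    while a>45:a-=90
    while a<-45:a+=90
    print(nm,len(T),np.array(c),np.array(s),'yaw deg %.1f'%a,'z',np.median(T[:,2])*1000); return c,a
def sel(W,box,zl,zh):
    u0,v0,w,h=box; T=W[v0:v0+h,u0:u0+w].reshape(-1,3); return T[(T[:,2]>zl)&(T[:,2]<zh)]
E
python3 - <<'E'
from meas import *
p,d=avg('top',6); W=cloud('top',d); V=cloud('scene',avg('scene',6)[1])
np.savez('avg.npz',W=W,V=V,p=p)
for nm,X,b in(('top',W,(290,155,100,60)),('scene',V,(170,205,100,75))):
    rect(sel(X,b,.144,.156),'bin '+nm)
for nm,X,b in(('top',W,(195,165,60,60)),('scene',V,(305,230,60,75))):
    rect(sel(X,b,.115,.124),'rails '+nm); rect(sel(X,b,.155,.19),'handle '+nm)
for nm,X,b in(('top',W,(395,160,60,75)),('scene',V,(90,195,85,70))):
    T=sel(X,b,.003,.03); T=T[(abs(T[:,0]-.55)<.13)&(abs(T[:,1]+.35)<.11)]
    T2=T[T[:,2]>.012]; rect(T2,'tray rim '+nm)
# bin interior
T=sel(W,(290,155,100,60),.036,.085)
yaw=np.deg2rad(-3)
B=(T[:,:2]*1000-[586.5,-20]); 
for s in(1,-1):
    a=s*np.deg2rad(3.2); R=np.array([[np.cos(a),np.sin(a)],[-np.sin(a),np.cos(a)]]); L=B@R.T
    m=(abs(L[:,1])<78)&(L[:,0]<22)&(L[:,0]>-22)
    lo=m&(T[:,2]<.048); hi=m&(T[:,2]>.055)
    f=np.polyfit(L[lo,1],L[lo,0],1); print(s,'bar slope',f,'n',lo.sum(),'hi',hi.sum(),L[hi].mean(0)); 
    print(np.c_[L[hi],T[hi,2]*1000][:40])
E
```

```text
bin top 406 [586.5 -20. ] [ 73.9 204.3] yaw deg -3.3 z 150.2300259634457
bin scene 451 [586.6 -17.6] [ 75.6 206.9] yaw deg -2.8 z 148.5531923396588
rails top 352 [565.1 349. ] [59.9 98.3] yaw deg -0.8 z 120.49915712376146
handle top 55 [564.5 346.7] [21.1 22.2] yaw deg 2.1 z 170.72533372821485
rails scene 362 [565.8 350.1] [60.9 99.2] yaw deg -1.0 z 119.2755609074997
handle scene 68 [565.3 347.6] [21.3 22. ] yaw deg -1.5 z 169.2673927475288
tray rim top 432 [ 545.2 -346.6] [149.9 189.5] yaw deg 4.0 z 16.228050412709916
tray rim scene 371 [ 545.4 -344.2] [150.2 191.8] yaw deg 4.2 z 14.74966269309097
1 bar slope [0.1 1.8] n 191 hi 18 [ -2.1 -40.5]
[[ 13.3 -41.3  63.5]
 [ 12.6 -44.3  66. ]
 [  8.7 -40.1  69.4]
 [  7.6 -42.7  74.4]
 [  5.2 -39.7  69.8]
 [  4.4 -42.6  73. ]
 [  0.8 -38.6  75.1]
 [  0.9 -42.2  73.3]
 [ -2.6 -38.2  75.3]
 [ -2.7 -41.8  74.3]
 [ -5.7 -38.3  73.2]
 [ -5.8 -41.8  72.4]
 [ -8.8 -38.2  71.4]
 [ -8.9 -41.7  70.8]
 [-12.5 -37.7  73.1]
 [-12.8 -41.1  73.1]
 [-15.3 -38.   69.2]
 [-15.9 -41.   71.6]]
-1 bar slope [0.  1.8] n 187 hi 18 [  2.4 -40.5]
[[ 17.8 -39.6  63.5]
 [ 17.4 -42.7  66. ]
 [ 13.2 -38.9  69.4]
 [ 12.3 -41.6  74.4]
 [  9.6 -38.9  69.8]
 [  9.1 -41.8  73. ]
 [  5.1 -38.2  75.1]
 [  5.6 -41.9  73.3]
 [  1.7 -38.3  75.3]
 [  2.  -41.8  74.3]
 [ -1.4 -38.7  73.2]
 [ -1.1 -42.2  72.4]
 [ -4.5 -39.   71.4]
 [ -4.2 -42.5  70.8]
 [ -8.2 -38.8  73.1]
 [ -8.1 -42.2  73.1]
 [-11.  -39.4  69.2]
 [-11.3 -42.5  71.6]]
```

```bash
cat > go.py <<'E'
import sys
from h import *
from scipy.spatial.transform import Rotation as R
def rel(x,y,z,yaw):  # mm, deg: tool y axis direction = 90+yaw (world)
    s=manip.state(); q=s['tool_rot']; M=R.from_quat([q[1],q[2],q[3],q[0]])
    m=M.as_matrix(); cur=np.degrees(np.arctan2(m[1,1],m[0,1]))-90
    dy=(yaw-cur+180)%360-180
    d=np.array([x,y,z])/1000-s['tool_pos']
    print('t %.2f'%s['time'],'pos mm',np.round(s['tool_pos']*1000,1),'yaw %.2f'%cur,'tilt',np.round(m[:2,2],4),'F',np.round(s['contact_force'],2),'grip %.3f %.1f'%(s['gripper_width'],s['grasp_force']))
    a=np.radians(yaw); ty=np.array([-np.sin(a),np.cos(a),0]); tz=np.array([0,0,-1]); tx=np.cross(ty,tz)
    print('turn %.3f'%-np.radians(dy),' after turn cm x %.2f y %.2f z %.2f'%(100*d@tx,100*d@ty,100*d@tz))
if __name__=='__main__': rel(*map(float,sys.argv[1:5]))
E
python3 -m crank '[{"turn":-0.1125},{"turn":-0.1125},{"turn":-0.1125},{"turn":-0.1125},{}]' 100; python3 go.py 565 347.1 200 -0.9
```

```text
t 0.70 pos mm [280.7 558.4 231.3] yaw -26.69 tilt [-0. -0.] F [-0.18  0.57 -0.43] grip 1.000 0.0
turn -0.450  after turn cm x -28.76 y -20.68 z 3.13schema error: expected keys x, y, z, turn
```

```bash
python3 -m crank '[{"x":0,"y":0,"z":0,"turn":-0.1125},{"x":0,"y":0,"z":0,"turn":-0.1125},{"x":0,"y":0,"z":0,"turn":-0.1125},{"x":0,"y":0,"z":0,"turn":-0.1125},{"x":0,"y":0,"z":0,"turn":0}]' 100; python3 go.py 565 347.1 200 -0.9
```

```text
time: 1.2
tool_pos: [0.2807, 0.5584, 0.2313]
tool_rot: [0.0, 0.008, 1.0, -0.0]
contact_force: [-0.6, 0.3, -0.3]
gripper_width: 0.998
grasp_force: 0.0
t 1.20 pos mm [280.7 558.4 231.3] yaw -0.92 tilt [ 0. -0.] F [-0.57  0.26 -0.33] grip 0.998 0.0
turn -0.000  after turn cm x -28.76 y -20.68 z 3.13
```

```bash
python3 -m crank '[{"x":-2.9,"y":-2.1,"z":0,"turn":0},{"x":-2.9,"y":-2.1,"z":0,"turn":0},{"x":-2.9,"y":-2.1,"z":0,"turn":0},{"x":-2.9,"y":-2.1,"z":0,"turn":0},{"x":-2.9,"y":-2.1,"z":0,"turn":0}]' >/dev/null; python3 -m crank '[{"x":-2.9,"y":-2.1,"z":0,"turn":0},{"x":-2.9,"y":-2.1,"z":0,"turn":0},{"x":-2.9,"y":-2.1,"z":0,"turn":0},{"x":-2.9,"y":-2.1,"z":0,"turn":0},{"x":-2.6,"y":-1.8,"z":0,"turn":0}]' ; python3 -m crank '[{"x":0,"y":0,"z":0,"turn":0},{"x":0,"y":0,"z":0,"turn":0}]' >/dev/null; python3 go.py 565 347.1 132 -0.9
```

```text
time: 2.2
tool_pos: [0.5657, 0.3456, 0.2313]
tool_rot: [0.0, 0.01, 1.0, -0.0]
contact_force: [0.1, 0.1, -0.0]
gripper_width: 1.001
grasp_force: 0.0
t 2.40 pos mm [564.6 346.5 231.1] yaw -1.07 tilt [-0.0007  0.0002] F [0.25 0.4  0.25] grip 1.001 0.0
turn -0.003  after turn cm x -0.04 y 0.06 z 9.91
```

```bash
python3 -m crank '[{"x":0,"y":0.06,"z":2.5,"turn":0},{"x":0,"y":0,"z":2.5,"turn":0},{"x":0,"y":0,"z":2.5,"turn":0},{"x":0,"y":0,"z":2.4,"turn":0},{"x":0,"y":0,"z":0,"turn":0}]' >/dev/null; python3 -m crank '[{"x":0,"y":0,"z":0,"turn":0},{"x":0,"y":0,"z":0,"turn":0},{"x":0,"y":0,"z":0,"turn":0},{"x":0,"y":0,"z":0,"turn":0},{"x":0,"y":0,"z":0,"turn":0}]' 0;python3 -m crank '[{"x":0,"y":0,"z":0,"turn":0},{"x":0,"y":0,"z":0,"turn":0}]' ; python3 go.py 565 347.1 132 -0.9
```

```text
time: 3.4
tool_pos: [0.5651, 0.3478, 0.1338]
tool_rot: [0.001, 0.008, 1.0, 0.0]
contact_force: [1.1, 0.0, 2.3]
gripper_width: 0.247
grasp_force: 59.4
time: 3.6
tool_pos: [0.5651, 0.3478, 0.1338]
tool_rot: [0.001, 0.008, 1.0, 0.0]
contact_force: [0.3, -1.1, 5.5]
gripper_width: 0.25
grasp_force: 59.6
t 3.60 pos mm [565.1 347.8 133.8] yaw -0.91 tilt [0.0017 0.0009] F [ 0.31 -1.14  5.54] grip 0.250 59.6
turn -0.000  after turn cm x 0.01 y -0.07 z 0.18
```

```bash
python3 -m crank '[{"x":0,"y":0,"z":-1,"turn":0},{"x":0,"y":0,"z":-2,"turn":0},{"x":0,"y":0,"z":-2.5,"turn":0},{"x":0,"y":0,"z":-3,"turn":0},{"x":0,"y":0,"z":-3,"turn":0}]' ; python3 -m crank '[{"x":0,"y":0,"z":-3,"turn":0},{"x":0,"y":0,"z":-2,"turn":0},{"x":0,"y":0,"z":-1,"turn":0},{"x":0,"y":0,"z":0,"turn":0},{"x":0,"y":0,"z":0,"turn":0}]'; python3 go.py 588.5 -94.4 310 -3.1
```

```text
time: 4.1
tool_pos: [0.5637, 0.3472, 0.2473]
tool_rot: [-0.001, 0.008, 1.0, -0.001]
contact_force: [0.8, 0.7, -1.1]
gripper_width: 0.249
grasp_force: 58.7
time: 4.6
tool_pos: [0.5639, 0.3472, 0.3056]
tool_rot: [-0.001, 0.008, 1.0, -0.001]
contact_force: [0.4, 0.3, -2.7]
gripper_width: 0.25
grasp_force: 58.8
t 4.60 pos mm [563.9 347.2 305.6] yaw -0.91 tilt [-0.0023 -0.0011] F [ 0.42  0.3  -2.67] grip 0.250 58.8
turn 0.038  after turn cm x -4.85 y -43.97 z -0.44
```

```bash
python3 -m crank '[{"x":0,"y":-1,"z":0,"turn":0.038},{"x":-0.4,"y":-2.5,"z":0,"turn":0},{"x":-0.4,"y":-4,"z":0,"turn":0},{"x":-0.4,"y":-4,"z":0,"turn":0},{"x":-0.4,"y":-4,"z":0,"turn":0}]' >/dev/null; python3 -m crank '[{"x":-0.4,"y":-4,"z":0,"turn":0},{"x":-0.4,"y":-4,"z":0,"turn":0},{"x":-0.4,"y":-4,"z":0,"turn":0},{"x":-0.4,"y":-4,"z":0,"turn":0},{"x":-0.4,"y":-4,"z":0,"turn":0}]'; python3 -m crank '[{"x":-0.4,"y":-4,"z":0,"turn":0},{"x":-0.4,"y":-3,"z":0,"turn":0},{"x":-0.1,"y":-0.8,"z":0,"turn":0},{"x":0,"y":0,"z":0,"turn":0},{"x":0,"y":0,"z":0,"turn":0}]'; python3 go.py 585.2 -87.9 300 -3.1
python3 - <<'E'
from meas import *
q,e=avg('scene',3); p,d=avg('top',3)
np.savez('avg2.npz',V=cloud('scene',e),W=cloud('top',d))
a=cv2.resize(q[120:290,140:290],(600,680)[::1],interpolation=cv2.INTER_CUBIC)[80:]
cv2.imwrite('pics/m2.png',a[:600,:,::-1])
V=cloud('scene',e)
T=V[90:270,150:290].reshape(-1,3); 
for z0 in(185,200,215,230,245,260):
    m=(abs(T[:,2]*1000-z0)<7)&(abs(T[:,0]-.585)<.06)&(abs(T[:,1]+.08)<.06); print(z0,m.sum(),np.median(T[m],0)*1000 if m.any() else '', np.ptp(T[m],0)*1000 if m.any() else '')
E
```

```text
time: 5.6
tool_pos: [0.5805, -0.011, 0.3056]
tool_rot: [-0.001, 0.028, 1.0, 0.0]
contact_force: [1.1, 0.5, -1.1]
gripper_width: 0.255
grasp_force: 58.9
time: 6.1
tool_pos: [0.586, -0.0866, 0.3065]
tool_rot: [-0.001, 0.027, 1.0, 0.0]
contact_force: [-0.3, 0.2, 0.0]
gripper_width: 0.246
grasp_force: 59.2
t 6.10 pos mm [586.  -86.6 306.5] yaw -3.09 tilt [-0.0013  0.0009] F [-0.26  0.23  0.04] grip 0.246 59.2
turn 0.000  after turn cm x 0.08 y -0.13 z 0.65
185 3 [588.  -78.7 191.4] [ 0.4 12.3  1.8]
200 25 [587.4 -78.3 198.5] [ 7.6 21.6 12.6]
215 8 [587.6 -83.6 217.4] [ 5.6  5.3 12.1]
230 11 [585.9 -83.1 231. ] [ 7.8  6.1 12.9]
245 8 [587.2 -83.7 245.5] [ 3.1  5.6 12.4]
260 10 [587.6 -83.5 260.7] [ 5.3  7.3 13.4]
```

View pics/m2.png

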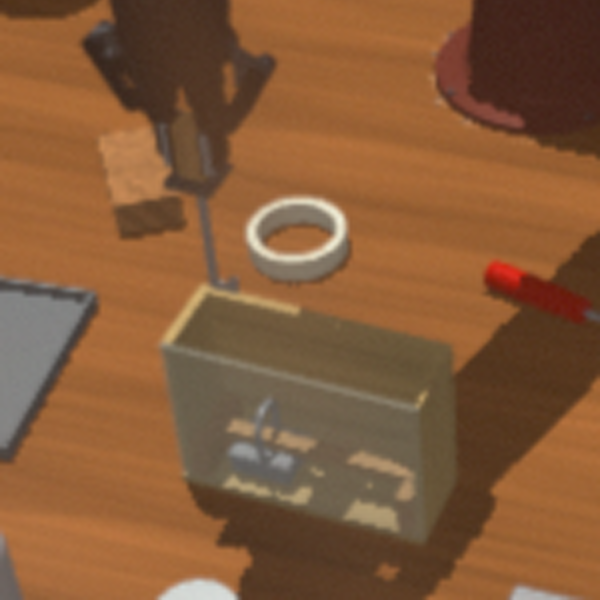

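The hook hangs over the bin's −y end at crop (225,285), pointing +y. The loop is at crop (265,410), ahead of it along the bar. I'll lower in stages and watch the force.

```bash
python3 -m crank '[{"x":0,"y":-0.3,"z":1.5,"turn":0},{"x":0,"y":0,"z":3,"turn":0},{"x":0,"y":0,"z":3,"turn":0},{"x":0,"y":0,"z":1.5,"turn":0},{"x":0,"y":0,"z":0,"turn":0}]'; python3 -m crank '[{"x":0,"y":0,"z":1.2,"turn":0},{"x":0,"y":0,"z":1.2,"turn":0},{"x":0,"y":0,"z":1.0,"turn":0},{"x":0,"y":0,"z":0.6,"turn":0},{"x":0,"y":0,"z":0,"turn":0}]';python3 -m crank '[{"x":0,"y":0,"z":0.4,"turn":0},{"x":0,"y":0,"z":0.4,"turn":0},{"x":0,"y":0,"z":0,"turn":0}]';  python3 go.py 586 -89.5 164.8 -3.1
```

```text
time: 6.9
tool_pos: [0.5843, -0.0897, 0.2132]
tool_rot: [-0.003, 0.027, 1.0, 0.001]
contact_force: [0.6, -0.3, -1.7]
gripper_width: 0.245
grasp_force: 59.1
time: 7.4
tool_pos: [0.5856, -0.0901, 0.1759]
tool_rot: [-0.001, 0.027, 1.0, 0.0]
contact_force: [-0.3, 0.2, -1.5]
gripper_width: 0.254
grasp_force: 59.1
time: 7.7
tool_pos: [0.5861, -0.0902, 0.1688]
tool_rot: [-0.0, 0.027, 1.0, 0.0]
contact_force: [0.3, -0.1, -1.1]
gripper_width: 0.251
grasp_force: 59.1
t 7.70 pos mm [586.1 -90.2 168.8] yaw -3.08 tilt [-0.0007  0.0002] F [ 0.32 -0.05 -1.12] grip 0.251 59.1
turn 0.000  after turn cm x 0.01 y 0.07 z 0.40
```

```bash
python3 -m crank '[{"x":0,"y":0,"z":0.2,"turn":0},{"x":0,"y":0,"z":0.2,"turn":0},{"x":0,"y":0.1,"z":0,"turn":0},{"x":0,"y":0.2,"z":0,"turn":0},{"x":0,"y":0,"z":0,"turn":0}]'; python3 -m crank '[{"x":0,"y":0.15,"z":0,"turn":0},{"x":0,"y":0.15,"z":0,"turn":0},{"x":0,"y":0,"z":0,"turn":0}]';python3 -m crank '[{"x":0,"y":0.15,"z":0,"turn":0},{"x":0,"y":0.15,"z":0,"turn":0},{"x":0,"y":0,"z":0,"turn":0}]';  python3 go.py 586 -69 164.8 -3.1
python3 - <<'E'
from meas import *
q,e=avg('scene',3); np.savez('s3.npz',q=q,e=e)
a=cv2.resize(q[195:295,165:275],(770,700),interpolation=cv2.INTER_CUBIC)[50:650]
cv2.imwrite('pics/m3.png',a[...,::-1])
E
```

```text
time: 8.2
tool_pos: [0.5865, -0.0871, 0.1654]
tool_rot: [0.0, 0.027, 1.0, 0.0]
contact_force: [0.2, -0.1, -0.7]
gripper_width: 0.246
grasp_force: 59.1
time: 8.5
tool_pos: [0.5866, -0.0841, 0.1654]
tool_rot: [0.0, 0.027, 1.0, 0.0]
contact_force: [0.3, 0.8, -2.3]
gripper_width: 0.251
grasp_force: 59.1
time: 8.8
tool_pos: [0.5867, -0.0811, 0.1653]
tool_rot: [-0.0, 0.027, 1.0, 0.0]
contact_force: [0.2, 0.0, -1.9]
gripper_width: 0.243
grasp_force: 59.1
t 8.80 pos mm [586.7 -81.1 165.3] yaw -3.07 tilt [-0.0001  0.    ] F [ 0.17  0.03 -1.92] grip 0.243 59.1
turn 0.000  after turn cm x 0.14 y 1.21 z 0.05
```

View pics/m3.png

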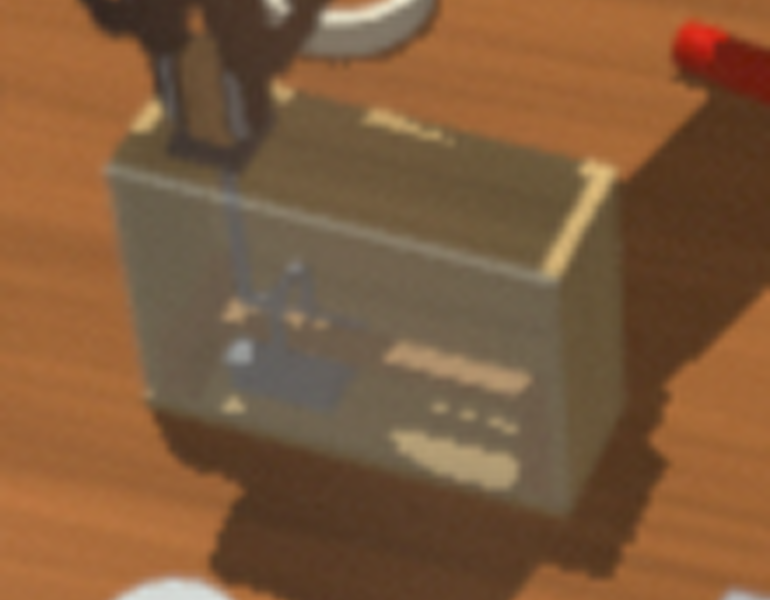

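The hook foot is at crop (250,300), inside the bin just above the bar. Its tip is at the loop, whose arch peaks at (295,265). No contact force yet, so I'll keep feeling forward.

```bash
for i in 1; do python3 -m crank '[{"x":0,"y":0.15,"z":0,"turn":0},{"x":0,"y":0.15,"z":0,"turn":0},{"x":0,"y":0,"z":0,"turn":0}]'|grep -E 'pos|contact'; done; python3 -m crank '[{"x":0,"y":0.15,"z":0,"turn":0},{"x":0,"y":0.15,"z":0,"turn":0},{"x":0,"y":0,"z":0,"turn":0}]'|grep -E 'pos|contact'; python3 -m crank '[{"x":0,"y":0.15,"z":0,"turn":0},{"x":0,"y":0.1,"z":0,"turn":0},{"x":0,"y":0,"z":0,"turn":0}]'|grep -E 'pos|contact'; python3 -m crank '[{"x":0,"y":0,"z":0,"turn":0},{"x":0,"y":0,"z":0,"turn":0}]'|grep -E 'pos|contact'
```

```text
tool_pos: [0.5869, -0.0781, 0.1653]
contact_force: [-1.5, 0.4, -1.3]
tool_pos: [0.5871, -0.0751, 0.1653]
contact_force: [0.2, 0.1, -2.5]
tool_pos: [0.5872, -0.0727, 0.1653]
contact_force: [-0.0, -0.4, -0.2]
tool_pos: [0.5872, -0.0729, 0.1653]
contact_force: [-0.9, -0.1, -1.4]
```

```bash
python3 -m crank '[{"x":0,"y":0.1,"z":0,"turn":0},{"x":0,"y":0.1,"z":0,"turn":0},{"x":0,"y":0,"z":0,"turn":0}]'|grep -E 'pos|contact'; python3 -m crank '[{"x":0,"y":0.1,"z":0,"turn":0},{"x":0,"y":0,"z":0,"turn":0}]'|grep -E 'pos|contact'
```

```text
tool_pos: [0.5873, -0.0707, 0.1653]
contact_force: [-0.4, -0.5, -2.4]
tool_pos: [0.5874, -0.0697, 0.1653]
contact_force: [-0.3, 0.3, -0.6]
```

```bash
python3 -m crank '[{"x":0,"y":0.1,"z":0,"turn":0},{"x":0,"y":0,"z":0,"turn":0}]'|grep -E 'pos|contact|torq'; python3 -c "
from h import *
print(manip.state()['ft_torque'])"
```

```text
tool_pos: [0.5875, -0.0687, 0.1653]
contact_force: [-1.0, -0.5, -1.3]
[-0.00290961  0.03978672 -0.03570886]
```

```bash
python3 -m crank '[{"x":0,"y":0.1,"z":0,"turn":0},{"x":0,"y":0,"z":0,"turn":0},{"x":0,"y":0,"z":0,"turn":0}]'|grep -E 'pos|contact'; python3 -c "
from h import *
f=[]
for _ in range(6):
    manip.grab_frame('scene'); s=manip.state(); f.append(np.r_[s['contact_force'],s['ft_torque']*10])
print(np.round(np.mean(f,0),2),s['tool_pos'])"
```

```text
tool_pos: [0.5875, -0.0678, 0.1653]
contact_force: [-0.5, 0.3, -1.5]
[ 0.29  0.13 -1.08  0.18 -0.06 -0.13] [ 0.58746722 -0.06784375  0.16529179]
```

```bash
python3 -m crank '[{"x":0,"y":0.1,"z":0,"turn":0},{"x":0,"y":0,"z":0,"turn":0},{"x":0,"y":0,"z":0,"turn":0}]'|grep -E 'pos|contact'; python3 -c "
from h import *
f=[]
for _ in range(6):
    manip.grab_frame('scene'); s=manip.state(); f.append(np.r_[s['contact_force'],s['ft_torque']*10])
print(np.round(np.mean(f,0),2),s['tool_pos'])"
```

```text
tool_pos: [0.5875, -0.0668, 0.1653]
contact_force: [-0.1, 0.1, -1.5]
[-0.08  0.04 -1.64 -0.17  0.01 -0.  ] [ 0.58753603 -0.06684855  0.16530864]
```

```bash
cat > f.py <<'E'
from h import *
f=[]
for _ in range(5):
    manip.grab_frame('scene'); s=manip.state(); f.append(np.r_[s['contact_force'],s['ft_torque']*10])
print(np.round(np.mean(f,0),2),s['tool_pos'].round(4),s['time'])
E
python3 -m crank '[{"x":0,"y":0.1,"z":0,"turn":0},{"x":0,"y":0,"z":0,"turn":0}]'>/dev/null; python3 f.py
```

```text
[-0.35  0.29 -1.28  0.09 -0.17  0.01] [ 0.5876 -0.0659  0.1653] 12.4
```

```bash
python3 -m crank '[{"x":0,"y":0.1,"z":0,"turn":0},{"x":0,"y":0,"z":0,"turn":0}]'>/dev/null; python3 f.py
```

```text
[-0.15 -1.24 -1.33 -2.89  0.09 -0.03] [ 0.5876 -0.065   0.1653] 12.85
```

```bash
python3 - <<'E'
from meas import *
q,e=avg('scene',4); p,d=avg('top',2)
a=cv2.resize(q[215:275,175:240],(650,600),interpolation=cv2.INTER_CUBIC)
cv2.imwrite('pics/m4.png',np.clip(a[...,::-1].astype(float)*1.6-20,0,255).astype(np.uint8))
E
```

```text
meas.py:7: RuntimeWarning: All-NaN slice encountered
  return np.mean(P,0).astype(np.uint8),np.nanmedian(D,0)
```

View pics/m4.png

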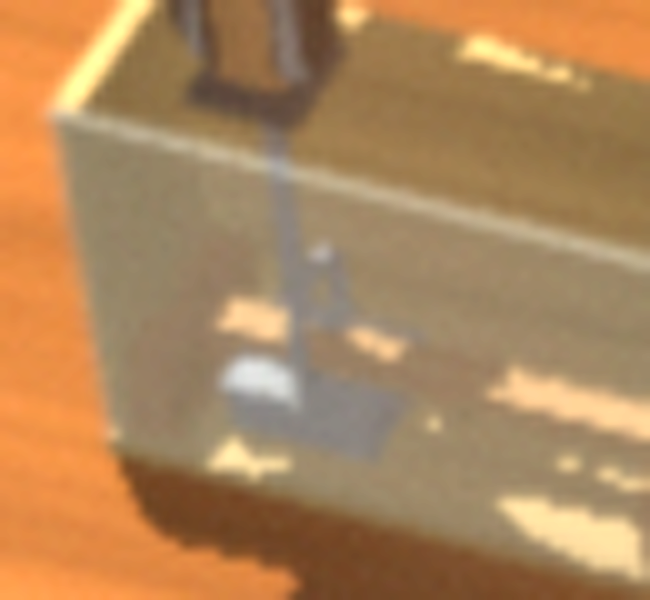

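The shank has met the loop: it touches the near leg at crop (295,300), with the foot passing under the arch peak at (320,255), and Fy reads −1.2 N. I'll back off 1.5 mm to centre the wire in the hook gap, then raise.

```bash
python3 -m crank '[{"x":0,"y":-0.15,"z":0,"turn":0},{"x":0,"y":0,"z":-0.4,"turn":0},{"x":0,"y":0,"z":-0.4,"turn":0},{"x":0,"y":0,"z":-0.2,"turn":0},{"x":0,"y":0,"z":0,"turn":0}]' | grep -E 'pos|contact'; python3 -m crank '[{"x":0,"y":0,"z":-0.1,"turn":0},{"x":0,"y":0,"z":-0.1,"turn":0},{"x":0,"y":0,"z":-0.1,"turn":0},{"x":0,"y":0,"z":0,"turn":0}]'| grep -E 'pos|contact'; python3 f.py
```

```text
tool_pos: [0.588, -0.0663, 0.1761]
contact_force: [0.1, 0.7, -0.4]
tool_pos: [0.5876, -0.0663, 0.1784]
contact_force: [-0.6, -0.3, -1.5]
[-0.25 -0.05 -1.22 -0.03  0.29  0.05] [ 0.5875 -0.0664  0.1783] 14.3
```

```bash
python3 -m crank '[{"x":0,"y":0,"z":-0.1,"turn":0},{"x":0,"y":0,"z":-0.1,"turn":0},{"x":0,"y":0,"z":-0.1,"turn":0},{"x":0,"y":0,"z":0,"turn":0}]'| grep -E 'pos|contact'; python3 f.py
```

```text
tool_pos: [0.5873, -0.0663, 0.1809]
contact_force: [-0.5, 0.0, -4.7]
[ 0.1  -0.28 -4.47 -0.37  0.06 -0.06] [ 0.5875 -0.0663  0.1811] 14.95
```

```bash
python3 -m crank '[{"x":0,"y":0,"z":-0.3,"turn":0},{"x":0,"y":0,"z":-0.4,"turn":0},{"x":0,"y":0,"z":-0.4,"turn":0},{"x":0,"y":0,"z":-0.5,"turn":0},{"x":0,"y":0,"z":-0.3,"turn":0}]' | grep -E 'pos|contact'; python3 f.py;  python3 -m crank '[{"x":0,"y":0,"z":-0.4,"turn":0},{"x":0,"y":0,"z":-0.7,"turn":0},{"x":0,"y":0,"z":-0.8,"turn":0},{"x":0,"y":0,"z":-0.8,"turn":0},{"x":0,"y":0,"z":-0.5,"turn":0}]' | grep -E 'pos|contact'; python3 f.py
```

```text
tool_pos: [0.5879, -0.0664, 0.2013]
contact_force: [-0.5, -0.2, -4.0]
[ 0.18 -0.39 -4.93 -0.46 -0.45  0.08] [ 0.5874 -0.0663  0.2001] 15.7
tool_pos: [0.5881, -0.0665, 0.234]
contact_force: [0.5, -1.4, -4.6]
[ 0.09  0.   -4.37 -0.04 -0.22 -0.04] [ 0.5874 -0.0663  0.232 ] 16.45
```

```bash
python3 -m crank '[{"x":0,"y":0,"z":-0.6,"turn":0},{"x":0,"y":0,"z":-1,"turn":0},{"x":0,"y":0,"z":-1.3,"turn":0},{"x":0,"y":0,"z":-1.3,"turn":0},{"x":0,"y":0,"z":-1.3,"turn":0}]' | grep -E 'pos|contact';  python3 -m crank '[{"x":0,"y":0,"z":-1.3,"turn":0},{"x":0,"y":0,"z":-1.3,"turn":0},{"x":0,"y":0,"z":-1.3,"turn":0},{"x":0,"y":0,"z":-1,"turn":0},{"x":0,"y":0,"z":-0.7,"turn":0}]' | grep -E 'pos|contact'; python3 -m crank '[{"x":0,"y":0,"z":0,"turn":0},{"x":0,"y":0,"z":0,"turn":0},{"x":0,"y":0,"z":0,"turn":0}]'| grep -E 'pos|contact'; python3 - <<'E'
from meas import *
q,e=avg('scene',3); p,d=avg('top',3)
a=cv2.resize(q[110:260,120:270],(600,600),interpolation=cv2.INTER_CUBIC)
cv2.imwrite('pics/m5.png',a[...,::-1])
for n,d in(('scene',e),('top',d)):
    W=cloud(n,d).reshape(-1,3); m=(abs(W[:,0]-.588)<.05)&(abs(W[:,1]+.03)<.14)&(W[:,2]>.165)&(W[:,2]<.212)
    T=W[m]*1000; print(n,m.sum(),T.min(0),T.max(0),np.median(T,0))
    b=T[T[:,1]>-30]; print(b.shape,np.polyfit(b[:,1],b[:,0],1),np.polyfit(b[:,1],b[:,2],1)) if len(b)>10 else 0
E
python3 go.py 0 0 0 -3
```

```text
tool_pos: [0.5879, -0.0664, 0.2894]
contact_force: [1.0, 0.6, -5.4]
tool_pos: [0.5878, -0.0664, 0.3447]
contact_force: [0.2, 0.0, -4.1]
tool_pos: [0.5872, -0.0663, 0.3422]
contact_force: [-0.2, 0.2, -4.9]
scene 510 [ 563.1 -108.4  171.8] [609.2  71.1 211. ] [594.  -41.9 196.4]
(197, 3) [  0.  591.3] [ -0.1 198.3]
top 276 [ 567.5 -110.1  190. ] [608.8  67.6 211.9] [588.4 -15.5 200.9]
(160, 3) [  0.  588.7] [ -0.1 201.5]
t 18.05 pos mm [587.5 -66.3 343. ] yaw -3.08 tilt [-0.0005  0.0001] F [ 0.18 -0.06 -5.19] grip 0.250 58.8
turn -0.001  after turn cm x 59.01 y 3.55 z 34.30
```

View pics/m5.png

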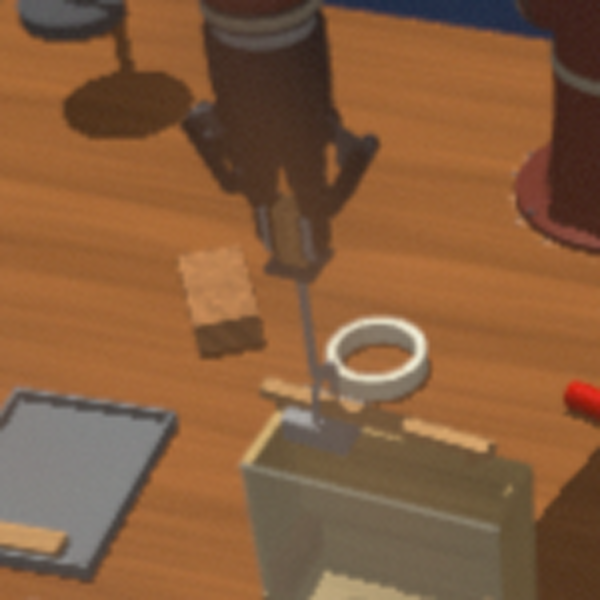

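The tin hangs on the hook above the bin: bar at crop (375,415), tin at (320,430), hook in the loop at (325,385). I'll carry it to the tray gently.

```bash
python3 -m crank '[{"x":0.06,"y":-0.4,"z":0,"turn":0},{"x":0.11,"y":-0.8,"z":0,"turn":0},{"x":0.17,"y":-1.2,"z":0,"turn":0},{"x":0.23,"y":-1.6,"z":0,"turn":0},{"x":0.28,"y":-2,"z":0,"turn":0}]' | grep -E 'pos|contact';  python3 -m crank '[{"x":0.28,"y":-2,"z":0,"turn":0},{"x":0.28,"y":-2,"z":0,"turn":0},{"x":0.28,"y":-2,"z":0,"turn":0},{"x":0.28,"y":-2,"z":0,"turn":0},{"x":0.28,"y":-2,"z":0,"turn":0}]' | grep -E 'pos|contact';  python3 -m crank '[{"x":0.28,"y":-2,"z":0,"turn":0},{"x":0.28,"y":-2,"z":0,"turn":0},{"x":0.28,"y":-2,"z":0,"turn":0},{"x":0.28,"y":-2,"z":0,"turn":0},{"x":0.26,"y":-1.8,"z":0,"turn":0}]' | grep -E 'pos|contact'; python3 -m crank '[{"x":0.23,"y":-1.6,"z":0,"turn":0},{"x":0.2,"y":-1.4,"z":0,"turn":0},{"x":0.16,"y":-1.1,"z":0,"turn":0},{"x":0.12,"y":-0.8,"z":0,"turn":0},{"x":0.08,"y":-0.5,"z":0,"turn":0}]' | grep -E 'pos|contact'; python3 -m crank '[{"x":0,"y":0,"z":0,"turn":0},{"x":0,"y":0,"z":0,"turn":0},{"x":0,"y":0,"z":0,"turn":0}]'| grep -E 'pos|contact'; python3 go.py 526.4 -376 185 -3.1
```

```text
tool_pos: [0.5755, -0.1272, 0.3433]
contact_force: [-0.0, 0.3, -4.1]
tool_pos: [0.5557, -0.2271, 0.3433]
contact_force: [0.6, 0.3, -5.4]
tool_pos: [0.5364, -0.3242, 0.3432]
contact_force: [0.4, 0.5, -3.9]
tool_pos: [0.5266, -0.3761, 0.3432]
contact_force: [0.2, -0.4, -4.9]
tool_pos: [0.5269, -0.3749, 0.3434]
contact_force: [-0.4, -0.0, -4.9]
t 20.35 pos mm [ 526.9 -374.9  343.4] yaw -3.04 tilt [0.0002 0.0003] F [-0.44 -0.04 -4.87] grip 0.249 59.0
turn 0.001  after turn cm x 0.04 y -0.11 z 15.84
```

```bash
python3 -m crank '[{"x":0,"y":0,"z":0.6,"turn":0},{"x":0,"y":0,"z":1.2,"turn":0},{"x":0,"y":0,"z":1.7,"turn":0},{"x":0,"y":0,"z":2,"turn":0},{"x":0,"y":0,"z":2,"turn":0}]' | grep -E 'pos|contact'; python3 -m crank '[{"x":0,"y":0,"z":2,"turn":0},{"x":0,"y":0,"z":1.8,"turn":0},{"x":0,"y":0,"z":1.4,"turn":0},{"x":0,"y":0,"z":0.9,"turn":0},{"x":0,"y":0,"z":0.6,"turn":0}]' | grep -E 'pos|contact'; python3 -m crank '[{"x":0,"y":0,"z":0.5,"turn":0},{"x":0,"y":0,"z":0.3,"turn":0},{"x":0,"y":0,"z":0.2,"turn":0},{"x":0,"y":0,"z":0,"turn":0},{"x":0,"y":0,"z":0,"turn":0}]' | grep -E 'pos|contact'; python3 f.py; python3 - <<'E'
from meas import *
q,e=avg('scene',3); p,d=avg('top',2)
a=cv2.resize(q[150:270,80:200],(600,600),interpolation=cv2.INTER_CUBIC)
cv2.imwrite('pics/m6.png',a[...,::-1])
E
```

```text
tool_pos: [0.5262, -0.375, 0.2655]
contact_force: [-0.8, 0.2, -5.0]
tool_pos: [0.5265, -0.3754, 0.2002]
contact_force: [-0.4, -0.7, -5.3]
tool_pos: [0.5268, -0.3757, 0.1919]
contact_force: [-0.1, 0.2, -4.6]
[ 0.21  0.04 -4.7  -0.04 -0.   -0.03] [ 0.5267 -0.3756  0.1916] 22.1
```

View pics/m6.png

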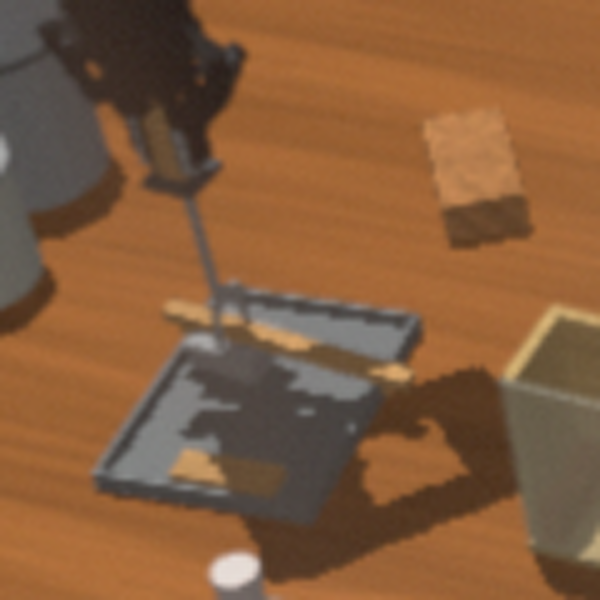

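The tin at crop (230,355) is inside the tray outline and clear of the offcut at (230,470), about 18 mm above the floor. I'll set it down.

```bash
python3 -m crank '[{"x":0,"y":0.3,"z":0.2,"turn":0},{"x":0,"y":0.3,"z":0.3,"turn":0},{"x":0,"y":0,"z":0.3,"turn":0},{"x":0,"y":0,"z":0.2,"turn":0},{"x":0,"y":0,"z":0.1,"turn":0}]' | grep -E 'pos|contact'; python3 -m crank '[{"x":0,"y":0,"z":0.1,"turn":0},{"x":0,"y":0,"z":0.1,"turn":0},{"x":0,"y":0,"z":0.1,"turn":0},{"x":0,"y":0,"z":0.1,"turn":0},{"x":0,"y":0,"z":0,"turn":0}]' | grep -E 'pos|contact';  python3 -m crank '[{"x":0,"y":0,"z":0.1,"turn":0},{"x":0,"y":0,"z":0.1,"turn":0},{"x":0,"y":0,"z":0.1,"turn":0},{"x":0,"y":0,"z":0.1,"turn":0},{"x":0,"y":0,"z":0,"turn":0}]' | grep -E 'pos|contact'; python3 f.py
```

```text
tool_pos: [0.5268, -0.3693, 0.1797]
contact_force: [0.3, 1.2, -4.8]
tool_pos: [0.5269, -0.3695, 0.1761]
contact_force: [-0.8, 0.3, -4.6]
tool_pos: [0.5273, -0.3701, 0.1731]
contact_force: [-0.5, -2.0, -0.7]
[-0.24 -1.35 -0.63 -4.06 -0.16 -0.06] [ 0.5271 -0.3697  0.1726] 24.1
```

```bash
python3 -m crank '[{"x":0,"y":-0.1,"z":0.05,"turn":0},{"x":0,"y":-0.05,"z":0.2,"turn":0},{"x":0,"y":0,"z":0.2,"turn":0},{"x":0,"y":0,"z":0.2,"turn":0},{"x":0,"y":0,"z":0,"turn":0}]' | grep -E 'pos|contact'; python3 f.py
```

```text
tool_pos: [0.5267, -0.3707, 0.165]
contact_force: [0.1, -1.1, -1.9]
[-0.19 -1.15 -2.18 -2.55  0.2   0.17] [ 0.5267 -0.3708  0.1655] 24.85
```

```bash
python3 -m crank '[{"x":0,"y":-0.1,"z":0,"turn":0},{"x":0,"y":-0.1,"z":0.1,"turn":0},{"x":0,"y":0,"z":0.1,"turn":0},{"x":0,"y":0,"z":0,"turn":0}]' | grep -E 'pos|contact'; python3 f.py; cat > bar.py <<'E'
from meas import *
for n in('scene','top'):
    q,d=avg(n,4); np.savez(n+'.npz',p=q,d=d); W=cloud(n,d).reshape(-1,3)*1000
    a=np.radians(3.1); c=np.array([527,-361]); L=(W[:,:2]-c)@np.array([[np.cos(a),-np.sin(a)],[np.sin(a),np.cos(a)]]).T
    m=(abs(L[:,0])<14)&(L[:,1]>-60)&(L[:,1]<150)&(W[:,2]>26)&(W[:,2]<60)
    for y0 in range(-50,140,20):
        k=m&(abs(L[:,1]-y0)<10); print(n,y0,k.sum(),np.median(np.c_[L,W[:,2]][k],0) if k.any() else '')
E
python3 bar.py
```

```text
tool_pos: [0.5268, -0.373, 0.1637]
contact_force: [-0.1, -1.1, -2.4]
[ 0.55 -0.77 -1.56 -2.15 -0.4   0.1 ] [ 0.5268 -0.373   0.1637] 25.5
scene -50 18 [  4.9 -44.6  35.2]
scene -30 24 [  3.1 -29.4  35. ]
scene -10 28 [ 0.1 -4.3 36.5]
scene 10 38 [ 4.6  7.2 35. ]
scene 30 29 [ 3.8 30.2 35. ]
scene 50 26 [ 2.5 50.  34.2]
scene 70 27 [ 2.5 70.1 34.5]
scene 90 28 [ 3.3 90.3 34.8]
scene 110 28 [  3.1 111.   35.3]
scene 130 13 [  1.1 124.8  33. ]
top -50 0 
top -30 15 [ -1.8 -28.1  36.9]
top -10 28 [-2.4 -4.3 37.8]
top 10 41 [ 0.4  9.9 35.3]
top 30 29 [-0.2 29.6 36.7]
top 50 28 [-0.5 49.1 37.3]
top 70 23 [-1.  70.5 37.7]
top 90 24 [-0.5 90.2 37.4]
top 110 23 [  0.2 109.   36.9]
top 130 5 [ -3.8 123.1  38.8]
```

```bash
python3 -m crank '[{"x":0,"y":-0.05,"z":0.2,"turn":0},{"x":0,"y":-0.05,"z":0.15,"turn":0},{"x":0,"y":0,"z":0,"turn":0},{"x":0,"y":0,"z":0,"turn":0}]' | grep -E 'pos|contact'; python3 f.py; python3 -m crank '[{"x":0,"y":-0.1,"z":0,"turn":0},{"x":0,"y":0,"z":0,"turn":0}]' >/dev/null; python3 f.py;  python3 -m crank '[{"x":0,"y":-0.1,"z":0,"turn":0},{"x":0,"y":0,"z":0,"turn":0}]' >/dev/null; python3 f.py
```

```text
tool_pos: [0.5266, -0.3739, 0.1601]
contact_force: [-0.3, 0.5, -1.1]
[-0.15 -0.09 -0.97  0.12  0.1   0.02] [ 0.5268 -0.374   0.1604] 26.55
[ 0.41  0.09 -1.15  0.09 -0.01  0.01] [ 0.5267 -0.375   0.1603] 27.0
[-0.11 -0.26 -1.29 -0.17 -0.34  0.1 ] [ 0.5266 -0.376   0.1603] 27.45
```

```bash
python3 -m crank '[{"x":0,"y":-0.15,"z":0,"turn":0},{"x":0,"y":-0.15,"z":0,"turn":0},{"x":0,"y":-0.15,"z":0,"turn":0},{"x":0,"y":0,"z":0,"turn":0}]' |grep -E 'pos|contact'; python3 f.py;  python3 -m crank '[{"x":0,"y":-0.2,"z":0,"turn":0},{"x":0,"y":-0.2,"z":0,"turn":0},{"x":0,"y":-0.2,"z":0,"turn":0},{"x":0,"y":-0.2,"z":0,"turn":0},{"x":0,"y":0,"z":0,"turn":0}]' |grep -E 'pos|contact';  python3 f.py
```

```text
tool_pos: [0.5263, -0.3808, 0.1603]
contact_force: [-0.7, 0.1, -1.2]
[-0.02 -0.25 -1.48  0.11 -0.07 -0.18] [ 0.5264 -0.3805  0.1603] 28.1
tool_pos: [0.5259, -0.3888, 0.1603]
contact_force: [-0.2, -0.8, -1.2]
[-0.09 -0.12 -1.56 -0.07 -0.04 -0.06] [ 0.526  -0.3884  0.1603] 28.85
```

```bash
python3 -m crank '[{"x":0,"y":-0.3,"z":0,"turn":0},{"x":0,"y":-0.3,"z":0,"turn":0},{"x":0,"y":-0.4,"z":0,"turn":0},{"x":0,"y":-0.3,"z":0,"turn":0},{"x":0,"y":0,"z":0,"turn":0}]' |grep -E 'pos|contact';  python3 f.py; python3 bar.py | grep -E ' (-10|10|30|70|110) '
```

```text
tool_pos: [0.5252, -0.4021, 0.1603]
contact_force: [-0.4, -1.4, -1.0]
[ 0.13 -0.18 -1.55 -0.04  0.06  0.05] [ 0.5253 -0.4014  0.1603] 29.6
scene -10 27 [ 0.  -5.  36.3]
scene 10 31 [ 4.8 10.1 34.6]
scene 30 25 [ 4.5 29.5 35.2]
scene 70 24 [ 3.9 69.3 34.6]
scene 110 28 [  4.  110.6  35.3]
top -10 32 [ 0.9 -4.7 35.6]
top 10 41 [-2.8  9.5 34.6]
top 30 27 [-0.4 29.7 37.1]
top 70 24 [ 0.1 69.3 37.4]
top 110 24 [ -1.1 110.5  37.2]
```

```bash
python3 -m crank '[{"x":0,"y":0,"z":-1,"turn":0},{"x":0,"y":0,"z":-2,"turn":0},{"x":0,"y":0,"z":-3,"turn":0},{"x":0,"y":0,"z":-3,"turn":0},{"x":0,"y":0,"z":-3,"turn":0}]' |grep -E 'pos|contact';   python3 -m crank '[{"x":0,"y":0,"z":-2,"turn":0},{"x":0,"y":0,"z":-1,"turn":0},{"x":0,"y":0,"z":0,"turn":-0.038},{"x":0,"y":0,"z":0,"turn":0},{"x":0,"y":0,"z":0,"turn":0}]' |grep -E 'pos|contact';  python3 go.py 565.1 347.8 310 -0.91; python3 - <<'E'
from meas import *
q,e=avg('scene',2)
a=q[100:280,70:310]; a=cv2.resize(a,(800,600),interpolation=cv2.INTER_CUBIC); cv2.imwrite('pics/m7.png',a[...,::-1])
E
```

```text
tool_pos: [0.5252, -0.4015, 0.2824]
contact_force: [0.4, -0.6, -0.7]
tool_pos: [0.525, -0.4012, 0.3093]
contact_force: [-0.6, -0.2, -1.7]
t 31.00 pos mm [ 525.  -401.2  309.3] yaw -0.95 tilt [-0.0012  0.0012] F [-0.59 -0.23 -1.75] grip 0.249 59.5
turn -0.001  after turn cm x -2.82 y 74.95 z -0.07meas.py:7: RuntimeWarning: All-NaN slice encountered
  return np.mean(P,0).astype(np.uint8),np.nanmedian(D,0)
```

View pics/m7.png

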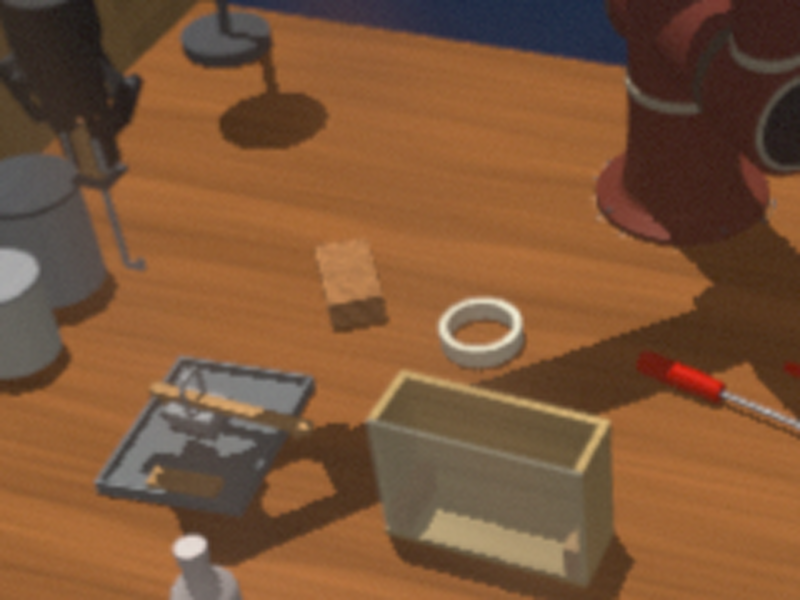

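The tin stands upright in the tray at crop (200,410) and the hook is free. Now I'll return the rod.

```bash
python3 -m crank '[{"x":0,"y":2,"z":0,"turn":0},{"x":0,"y":3.5,"z":0,"turn":0},{"x":0,"y":4.5,"z":0,"turn":0},{"x":0,"y":4.5,"z":0,"turn":0},{"x":-0.2,"y":4.5,"z":0,"turn":0}]' |grep -E 'pos';   python3 -m crank '[{"x":-0.2,"y":4.5,"z":0,"turn":0},{"x":-0.2,"y":4.5,"z":0,"turn":0},{"x":-0.2,"y":4.5,"z":0,"turn":0},{"x":-0.2,"y":4.5,"z":0,"turn":0},{"x":-0.2,"y":4.5,"z":0,"turn":0}]' |grep -E 'pos';   python3 -m crank '[{"x":-0.2,"y":4.5,"z":0,"turn":0},{"x":-0.2,"y":4.5,"z":0,"turn":0},{"x":-0.2,"y":4.5,"z":0,"turn":0},{"x":-0.2,"y":4.5,"z":0,"turn":0},{"x":-0.2,"y":4.5,"z":0,"turn":0}]' |grep -E 'pos';   python3 -m crank '[{"x":-0.2,"y":4.5,"z":0,"turn":0},{"x":-0.2,"y":3.5,"z":0,"turn":0},{"x":-0.2,"y":2,"z":0,"turn":0},{"x":0,"y":0,"z":0,"turn":0},{"x":0,"y":0,"z":0,"turn":0}]' |grep -E 'pos'; python3 go.py 565.1 347.8 260 -0.91
```

```text
tool_pos: [0.5296, -0.209, 0.31]
tool_pos: [0.5429, 0.0159, 0.3102]
tool_pos: [0.5562, 0.2406, 0.3102]
tool_pos: [0.5646, 0.3377, 0.31]
t 33.10 pos mm [564.6 337.7 310. ] yaw -0.89 tilt [-0.0007 -0.0011] F [ 0.16 -0.6  -1.58] grip 0.247 59.5
turn 0.000  after turn cm x -0.04 y 1.01 z 5.00
```

```bash
python3 -m crank '[{"x":-0.04,"y":0.9,"z":1,"turn":0},{"x":0,"y":0.1,"z":2,"turn":0},{"x":0,"y":0,"z":2,"turn":0},{"x":0,"y":0,"z":1,"turn":0},{"x":0,"y":0,"z":0.5,"turn":0}]' |grep -E 'pos|contact';   python3 -m crank '[{"x":0,"y":0,"z":0.6,"turn":0},{"x":0,"y":0,"z":0.6,"turn":0},{"x":0,"y":0,"z":0.6,"turn":0},{"x":0,"y":0,"z":0.6,"turn":0},{"x":0,"y":0,"z":0,"turn":0}]' |grep -E 'pos|contact'; python3 go.py 565.1 347.8 137 -0.91;  python3 f.py
```

```text
tool_pos: [0.565, 0.347, 0.2433]
contact_force: [0.4, -0.7, -1.4]
tool_pos: [0.565, 0.3478, 0.2201]
contact_force: [-0.8, -0.1, -0.9]
t 34.10 pos mm [565.  347.8 220.1] yaw -0.90 tilt [-0.0017 -0.0008] F [-0.82 -0.13 -0.89] grip 0.252 59.5
turn 0.000  after turn cm x -0.01 y 0.00 z 8.31
[ 0.27  0.19 -1.48 -0.1   0.15  0.04] [0.5657 0.3481 0.2218] 34.35
```

In the slot with no contact.

```bash
python3 -m crank '[{"x":0,"y":0,"z":1.5,"turn":0},{"x":0,"y":0,"z":2,"turn":0},{"x":0,"y":0,"z":2,"turn":0},{"x":0,"y":0,"z":1.5,"turn":0},{"x":0,"y":0,"z":0.7,"turn":0}]' |grep -E 'pos|contact';   python3 -m crank '[{"x":0,"y":0,"z":0.3,"turn":0},{"x":0,"y":0,"z":0.2,"turn":0},{"x":0,"y":0,"z":0.1,"turn":0},{"x":0,"y":0,"z":0,"turn":0}]' |grep -E 'pos|contact'; python3 go.py 565.1 347.8 134 -0.91;  python3 f.py
```

```text
tool_pos: [0.5643, 0.3474, 0.1413]
contact_force: [0.4, -0.7, -2.7]
tool_pos: [0.5659, 0.3482, 0.1392]
contact_force: [0.5, -0.5, -1.5]
t 35.25 pos mm [565.9 348.2 139.2] yaw -0.90 tilt [0.0013 0.0006] F [ 0.5  -0.54 -1.55] grip 0.249 59.5
turn 0.000  after turn cm x 0.08 y -0.04 z 0.52
[-0.19  0.19 -1.37  0.01 -0.03 -0.24] [0.5657 0.3481 0.1387] 35.5
```

```bash
python3 -m crank '[{"x":0,"y":0,"z":0.2,"turn":0},{"x":0,"y":0,"z":0.1,"turn":0},{"x":0,"y":0,"z":0.1,"turn":0},{"x":0,"y":0,"z":0.05,"turn":0},{"x":0,"y":0,"z":0,"turn":0}]' |grep -E 'pos|contact'; python3 f.py
```

```text
tool_pos: [0.5655, 0.348, 0.1338]
contact_force: [-0.4, 0.5, -1.6]
[-0.59 -0.22 -0.91 -0.19  0.   -0.15] [0.5655 0.348  0.1338] 36.25
```

```bash
python3 -m crank '[{"x":0,"y":0,"z":0.05,"turn":0},{"x":0,"y":0,"z":0,"turn":0},{"x":0,"y":0,"z":0,"turn":0}]' |grep -E 'pos|contact'; python3 -m crank '[{"x":0,"y":0,"z":0,"turn":0},{"x":0,"y":0,"z":0,"turn":0},{"x":0,"y":0,"z":0,"turn":0},{"x":0,"y":0,"z":0,"turn":0},{"x":0,"y":0,"z":0,"turn":0}]' 100 >/dev/null;  python3 -m crank '[{"x":0,"y":0,"z":0,"turn":0},{"x":0,"y":0,"z":0,"turn":0},{"x":0,"y":0,"z":0,"turn":0},{"x":0,"y":0,"z":0,"turn":0}]' |grep -E 'width|contact'
```

```text
tool_pos: [0.5656, 0.348, 0.1338]
contact_force: [-2.2, -0.9, 1.7]
contact_force: [-0.4, -0.9, -0.3]
gripper_width: 0.999
```

```bash
python3 -m crank '[{"x":0,"y":0,"z":-1,"turn":0},{"x":0,"y":0,"z":-2.5,"turn":0},{"x":0,"y":0,"z":-3,"turn":0},{"x":0,"y":0,"z":-3,"turn":0},{"x":0,"y":0,"z":-3,"turn":0}]' |grep -E 'pos|contact';  python3 -m crank '[{"x":0,"y":0,"z":-3,"turn":0},{"x":0,"y":0,"z":-2,"turn":0},{"x":0,"y":0,"z":0,"turn":0},{"x":0,"y":0,"z":0,"turn":0},{"x":0,"y":0,"z":0,"turn":0}]'; python3 - <<'E'
from meas import *
q,e=avg('scene',4); V=cloud('scene',e)
rect(sel(V,(305,230,60,75),.115,.1235),'rails'); rect(sel(V,(305,230,60,75),.155,.19),'handle')
M=np.hstack([cv2.resize(q[225:305,295:375],(400,400),interpolation=cv2.INTER_CUBIC),cv2.resize(q[190:270,85:165],(400,400),interpolation=cv2.INTER_CUBIC)])
cv2.imwrite('pics/m8.png',M[...,::-1])
E
```

```text
tool_pos: [0.5655, 0.348, 0.2605]
contact_force: [1.3, 0.3, 0.1]
time: 38.45
tool_pos: [0.5648, 0.3476, 0.3062]
tool_rot: [-0.001, 0.008, 1.0, -0.001]
contact_force: [0.4, -0.1, -0.5]
gripper_width: 0.997
grasp_force: 0.0
rails 362 [566.1 350.1] [62.4 99.2] yaw deg -0.9 z 119.24805565848334
handle 70 [565.  349.4] [21.8 23.1] yaw deg -3.8 z 168.39856933956142
```

View pics/m8.png

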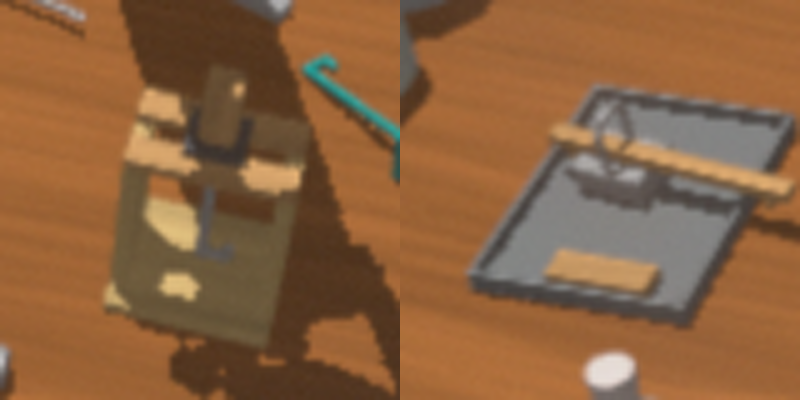

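The rod hangs in the stand with its collar on the rails at (220,150). The tin stands in the tray at (610,175).

```bash
python3 -c "
from plant import manip
print(manip.job_done())"
```

```text
the job is handed in; nothing more can be done
None
```

I handed the job in at about 39 s of the 72 s: the tin stands upright on the tray floor and the rod hangs back in its stand with the gripper clear (both seen in the last picture), but the hand-in call gave no verdict.

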